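# Loosen the tight jar cap on the turning stand

## Task

The square jar sits in the turning stand: push the stand round by its peg, anticlockwise seen from above, until it comes up against its stop and so braces the jar. Then unscrew the tight steel cap anticlockwise only until it comes free (about a fifth of a turn), lift it straight up and finish while still holding it level, about two centimetres above the jar's mouth: do not put it down or let go. The jar must stay down in its well, the stand against its stop, and the mug, spice jar and bowl left alone.

Things in the scene. Friction and masses are not known exactly. Their poses are not given: they have to be found in the camera images.
- tray (a joint): Angle (rad) of the stand's round oak tray, 300 mm across, about its upright axis; grows anticlockwise seen from above. Starts at 0; the stop is at 1.2 (69 degrees), where a red lug at the tray's edge meets a red post on the foot; it cannot go past. It turns stiffly (about 0.2 N m, 2 N at the peg) and stays where it is left.
- tray_axis (a point): Point on the tray's axis at the height of the tray's top face, 28 mm above the worktop. Its x axis points away from the peg. The square well that holds the jar (four 18 mm high walls, 8 mm thick, 79 mm inside) is centred here.
- peg_top (a point): Centre of the top of the upright dark steel peg by which the tray is turned: 20 mm diameter, standing 50 mm above the tray (top 78 mm above the worktop), 125 mm from the tray's axis. It is round, so it may be gripped or pushed from any side.
- jar: Loose square glass jar, 77 x 77 mm and 76 mm high, with a 47 mm round neck above whose rim is 105 mm over the jar's foot; about 0.45 kg. Origin at the centre of its foot, z up. It stands in the well (foot 28 mm above the worktop), coaxial with the tray, about 1 mm of play, its x axis along the tray's.
- cap: Round ribbed steel cap, 64 mm diameter, 20 mm high, 90 g, coaxial on the jar's neck. Origin at the centre of its lower rim, z up; screwed on, the rim is 92 mm above the jar's foot (cap top 140 mm above the worktop), with 16 mm free below it to the jar's shoulder. Turning takes 0.2 (slowly) to 0.8 N m: grip it across the diameter with 50 N or more. Raised 19 mm it is clear of neck and seal.
- cap_dot (a point): Centre of a 9 mm red dot on the cap's top, 22 mm from its axis; screwed on, 16 degrees anticlockwise of the jar's x axis. It is a lug cap: ledges hold it down until turned about 55 degrees anticlockwise relative to the jar; then it pops up 3 mm and lifts straight off, anywhere from 57 to 94 degrees (aim at 75); about 95 is blocked, and so is the wrong way.
- mug: White mug, 76 mm across, 85 mm high, standing upright to the left; origin under its centre. Leave it alone.
- spice: Small closed spice jar, 48 mm diameter, 90 mm high, upright to the right; origin under its centre. Leave it alone.
- bowl: Small blue bowl, 100 mm across, 45 mm high, to the right; origin under its centre. Leave it alone.
- jar_mouth (a point): Centre of the neck's rim, 105 mm above the jar's foot. A sprung rubber seal disc (40 mm) sits in the mouth and pushes the cap up with about 21 N (16 N once risen); it rises 3 mm when the cap comes free, to 6 mm above this point.
Not all that is in view belongs to the job. Of the things shaped like the cap, the steel one is meant. What is shaped like the jar but purple is not meant.

How it is judged:
By the outcome, as a careful person would: the job done as asked, in the order asked, and still so for the second after the job is handed in, while the arm keeps its last pose, push and grip.
It also fails if it takes over 54 s, if anything falls off the work surface, if the arm or the gripper's body presses on something with over 40 N, if the wrist force passes 120 N, or if a joint passes its speed limit or range.

## Robot

A 7-joint arm with a two-finger parallel gripper is mounted at the origin on the work surface. World frame = base frame: x ahead of the robot, y to its left, z up, the work surface at z = 0. Lengths are in m, angles in rad, forces in N, time in s.
With the tool pointing down it reaches from about 0.4 to 0.85 m from the base axis. Payload 10.4 kg.
Tool frame: the origin (TCP) lies at the very end of the fingers, on their centre line; the grasp point (between the pads) lies 19 mm behind it (r.pinch_z is the distance from the TCP to the grasp point, in m); z points along the fingers, y is the line along which they close (so a half turn about z gives the same grasp; the last joint's range is limited). The gripper opens to 87 mm and grips with 3 to 60 N. Pads are 19 mm wide; open, the fingers measure 117 mm over their backs; the gripper's body (75 mm by 190 mm) begins 51 mm behind the grasp point.
Start: joints at [1.125, 0.332, -0.065, 1.46, 0.022, 1.35, -0.088], TCP at [0.256, -0.57, 0.223] pointing down, gripper open.
Joint ranges: [-2.6, 2.6], [-0.5, 2.12], [-1.47, 1.34], [0.16, 2.42], [-1.27, 4.41], [0.06, 2.06], [-2.6, 2.6]. Speed limits (rad/s): [2.22, 2.22, 2.79, 2.79, 3.14, 3.14, 3.14].

## Interface

Orientations are given as a unit quaternion [x, y, z, w].
In Python, from bench import r, camera gives the robot as it stands. The module is installed in compiled form; this text tells all that it offers.
- The arm moves only by the shell command python3 -m pendant 'ROWS' [FORCE]. ROWS is JSON, a list of rows, each an object with "dp": the shift along the tool's x, y, z as a fraction of full scale, a list of three; "rotation": the turn, a rotation vector about the tool's x, y, z as a fraction of full scale, a list of three; "jaw": the opening, from 0 (shut) to 1 (fully open). A call has 1 to 8 rows; each row is the pose to reach, as a shift and turn from the pose commanded when the call began, along the tool's axes at that moment, turning the shorter way round; what a row does not reach only later rows make up. Full scale, the value 1, is 0.15 m for a shift and 2 pi rad for a turn. A row lasts 1/8 s, in which the tool goes at most 62.5 mm and 10.7 degrees, less where a joint would pass 70% of its speed; a pose out of reach is approached as far as the arm can. A call with a number of a shift or a turn outside -1 to 1 is refused whole. A call with a gripper value outside its range is refused whole. The fingers move at their own pace and stop on an object; FORCE is the grip in N (left out, the last holds). Time passes only in rows, so rows that repeat a pose let the fingers close. It gives the time, the measured TCP pose, the force, the opening and the grip force at its end, in the units of the state.
- r.read_state(): the state, without advancing time (a new reading comes with each control period).
- camera(name): name is "scene" or "side" or "wrist"; returns a dict with "image" (384x512x3 uint8, red, green, blue), "z_map" (384x512 float32, m along the optical axis (not along the pixel's ray), 0 where there is no reading), "mtx" (3x3 intrinsics, pixels), "distortion" ([k1, k2, p1, p2, k3] as OpenCV has them; the pictures are not rectified), "T" (4x4, takes a point from camera to world coordinates). Camera axes: x right, y down, z forward; pixel columns grow to the right and rows downward; lengths in m; the calibration is good to about 2 mm. A picture is of the moment at which its call begins.
- r.close_job(): hands the job in; it is judged then, once.
The state is a dict: "time": time; "joint_positions": joint angles; "joint_vel": joint speeds; "joint_torque": joint torques, N m; "ee_pos": TCP position; "eef_rot": TCP orientation; "ft_force": force on the tool from outside, world axes, zero at the start; "torque": the same for the moment, N m; "width": finger opening in m; "grip_force": force on a finger pad.
Only numpy, scipy, OpenCV 4.12 (cv2) and the standard library are available. Lean on these libraries where they do the work, as an engineer would, in place of code of your own. Each camera call takes 0.05 s, during which the arm holds its last target. There are 200 camera calls.

## Working session

There is one attempt and no reset: what is moved stays moved. The work goes in short steps, Python scripts to look and compute and a shell command to move; the robot and the scene stay as the last step left them, time stands still between calls to the robot, and variables do not carry over. Pictures are saved under pics/ and viewed, at most 10 in all, crops included, and the job is handed in when it is done.

```bash
mkdir -p pics
cat > h.py <<'E'
import numpy as np, cv2
from bench import r, camera
from scipy.spatial.transform import Rotation as R
def snap(n,f):
    c=camera(n); np.savez(f'pics/{f}.npz',**c); cv2.imwrite(f'pics/{f}.png',c['image'][...,::-1]); return c
def load(f): return dict(np.load(f'pics/{f}.npz'))
def ray(c,uv):
    p=cv2.undistortPoints(np.array([[uv]],float),c['mtx'],c['distortion'])[0,0]
    T=c['T']; return T[:3,3],T[:3,:3]@np.array([p[0],p[1],1])
def at_z(c,uv,z):
    o,d=ray(c,uv); return o+d*(z-o[2])/d[2]
def depth(c,uv):
    o,d=ray(c,uv); return o+d*c['z_map'][int(round(uv[1])),int(round(uv[0]))]
def tri(c1,a,c2,b):
    A=[];y=[]
    for c,uv in((c1,a),(c2,b)):
        o,d=ray(c,uv); d=d/np.linalg.norm(d); P=np.eye(3)-np.outer(d,d); A.append(P);y.append(P@o)
    x=np.linalg.lstsq(np.vstack(A),np.hstack(y),rcond=None)[0]
    return x, [np.linalg.norm(P@x-q) for P,q in zip(A,y)]
def st():
    s=r.read_state(); q=R.from_quat(s['eef_rot'])
    print(round(s['time'],2),np.round(s['ee_pos'],4),'x',np.round(q.as_matrix()[:,0],3),'y',np.round(q.as_matrix()[:,1],3),'z',np.round(q.as_matrix()[:,2],3),'F',np.round(s['ft_force'],1),'w',s['width'],s['grip_force'],'j',np.round(s['joint_positions'],3)); return s
E
python3 - <<'E'
from h import *
st()
a=snap('scene','sc0');b=snap('side','si0')
for c in(a,b):print(c['T'].round(3).tolist())
cv2.imwrite('pics/both.png',cv2.resize(np.hstack([a['image'],b['image']])[...,::-1],(800,300)))
E
```

```text
0.0 [ 0.2563 -0.5696  0.2218] x [ 0.912  0.41  -0.   ] y [ 0.41  -0.912 -0.001] z [-0.001  0.001 -1.   ] F [ 0.5 -0.4 -0.3] w 0.08702994245963395 0.0 j [ 1.125  0.333 -0.065  1.461  0.022  1.35  -0.088]
[[-0.051, 0.653, -0.756, 1.405], [0.999, 0.036, -0.035, 0.026], [0.004, -0.757, -0.654, 0.84], [0.0, 0.0, 0.0, 1.0]]
[[-0.714, -0.552, 0.43, 0.004], [-0.699, 0.548, -0.458, 0.558], [0.017, -0.629, -0.778, 1.105], [0.0, 0.0, 0.0, 1.0]]
```

View pics/sc0.png

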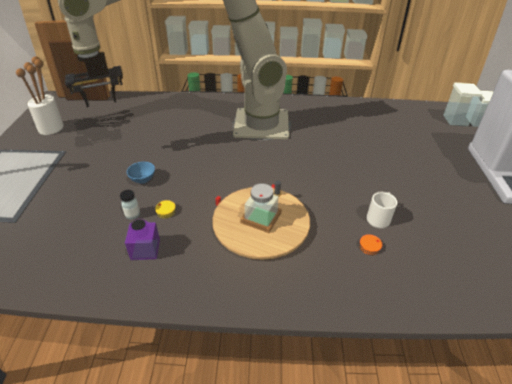

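View pics/si0.png

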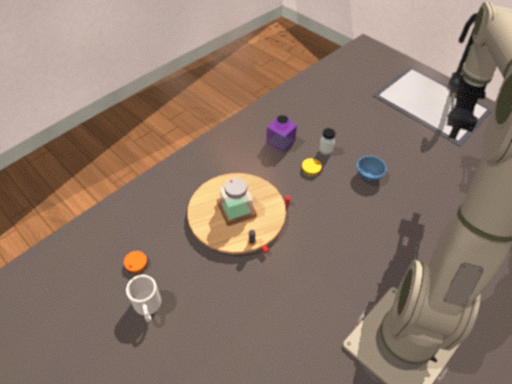

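The scene picture shows the steel-capped jar on the tray at about (263,192), with the peg at (277,188). In the side picture they are at (236,188) and (252,236).

These could be mistaken for the cap or jar:
- **Yellow cap:** scene (166,209)
- **Orange cap:** scene (371,244)
- **Purple jar:** scene (143,240)

I choose the steel cap on the tray and will check it in an enlarged crop.

Run:
```python
from h import *
a=load('sc0')['image'];b=load('si0')['image']
f=lambda i,x,y:cv2.resize(i[y:y+100,x:x+66][...,::-1],None,fx=6,fy=6,interpolation=cv2.INTER_CUBIC)
cv2.imwrite('pics/crop1.png',np.hstack([f(a,233,160),f(b,208,160)]))
```

```text
(no output)
```

View pics/crop1.png

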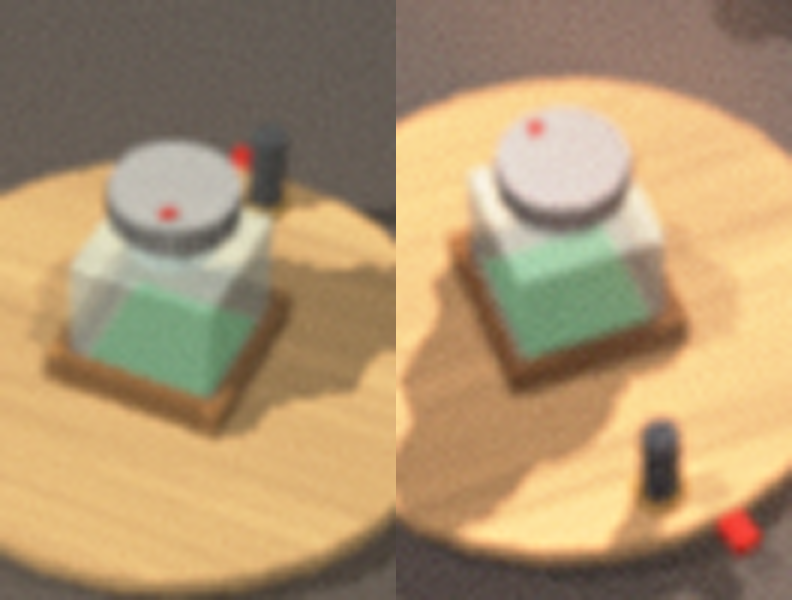

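The crop shows the steel cap with its red dot on the tray jar. Cap top is at scene (261.6,190.6) and side (235.8,185.8), dot at (260.8,195.3) and (230.8,180.8), peg top at (277.4,181.6) and (251.6,230.9).

Run:
```python
from h import *
a=load('sc0');b=load('si0')
P={}
for n,u,v in [('cap',(261.6,190.6),(235.8,185.8)),('dot',(260.8,195.3),(230.8,180.8)),('peg',(277.4,181.6),(251.6,230.9))]:
    x,e=tri(a,u,b,v);P[n]=x;print(n,x.round(4),np.round(e,4),depth(a,u).round(3),depth(b,v).round(3))
d=P['cap']-P['peg'];print(np.hypot(*d[:2]),np.degrees(np.arctan2(d[1],d[0])))
d=P['dot']-P['cap'];print(np.hypot(*d[:2]),np.degrees(np.arctan2(d[1],d[0])))
for n,u,v in [('mug',(383,203),(143,288)),('spice',(129,197),(328,135))]:
    x,e=tri(a,u,b,v);print(n,x.round(3),np.round(e,3))
# tray surface via depth: circle fit
for c in(a,b):
    v,u=np.mgrid[0:384,0:512]; pts=cv2.undistortPoints(np.stack([u,v],-1).reshape(-1,1,2).astype(float),c['mtx'],c['distortion'])[:,0]
    z=c['z_map'].ravel();w=np.c_[pts*z[:,None],z]@c['T'][:3,:3].T+c['T'][:3,3]
    rgb=c['image'].reshape(-1,3).astype(int)
    m=(z>0)&(abs(w[:,2]-.028)<.01)&(np.hypot(*(w[:,:2]-P['cap'][:2]).T)<.2)&(rgb[:,0]-rgb[:,2]>50)
    q=w[m][:,:2].astype(np.float32);cc,rr=cv2.minEnclosingCircle(q);print('tray',np.round(cc,4),rr,w[m][:,2].mean(),m.sum())
    m=(z>0)&(abs(w[:,2]-.14)<.008)&(np.hypot(*(w[:,:2]-P['cap'][:2]).T)<.05)
    q=w[m][:,:2].astype(np.float32);print('captop',cv2.minEnclosingCircle(q),np.median(w[m][:,2]),m.sum())
```

```text
cap [0.6042 0.0158 0.1408] [0.0015 0.0015] [0.605 0.017 0.14 ] [0.604 0.014 0.141]
dot [0.6266 0.0141 0.1428] [0.0015 0.0015] [0.625 0.015 0.14 ] [0.624 0.015 0.147]
peg [0.4907 0.0647 0.0821] [0.001 0.001] [0.484 0.066 0.076] [0.49  0.064 0.083]
0.12351300323946077 -23.32153391637645
0.022534660076068348 -4.194055223894262
mug [0.567 0.388 0.075] [0.002 0.002]
spice [ 0.585 -0.395  0.079] [0.003 0.003]
tray [0.5947 0.0109] 0.16183896362781525 0.027476401612364337 4291
captop ((0.6049532890319824, 0.01741803251206875), 0.0340067483484745) 0.1396552218356285 299
tray [0.5934 0.0131] 0.1616165041923523 0.0302375491587586 4931
captop ((0.6032198667526245, 0.01587323285639286), 0.034315742552280426) 0.14240257343254148 347
```

The two views agree. The axis is at about (0.604, 0.0165), the cap top at 0.140, and the peg at (0.489, 0.064) with its top at 0.08. The peg sits at r=0.124, bearing 157°, and the jar's x axis bears about -22°. I start moving now, staying high.

```bash
python3 -m pendant '[{"dp":[1,-1,0],"rotation":[0,0,0],"jaw":0.5},{"dp":[1,-1,0],"rotation":[0,0,0],"jaw":0.5},{"dp":[1,-1,0],"rotation":[0,0,0],"jaw":0.5},{"dp":[1,-1,0],"rotation":[0,0,0],"jaw":0.5},{"dp":[1,-1,0],"rotation":[0,0,0],"jaw":0.5}]'
python3 -m pendant '[{"dp":[1,-1,0],"rotation":[0,0,0],"jaw":0.5},{"dp":[1,-1,0],"rotation":[0,0,0],"jaw":0.5},{"dp":[1,-1,0],"rotation":[0,0,0],"jaw":0.5},{"dp":[1,-1,0],"rotation":[0,0,0],"jaw":0.5},{"dp":[1,-1,0],"rotation":[0,0,0],"jaw":0.5}]'
python3 -c "from h import *;st()"
```

```text
time: 0.72
ee_pos: [0.3326, -0.3699, 0.2227]
eef_rot: [0.977, 0.212, 0.0, 0.0]
ft_force: [-0.3, -0.8, -1.0]
width: 0.0466
grip_force: 0.0
time: 1.35
ee_pos: [0.4074, -0.1728, 0.2225]
eef_rot: [0.978, 0.211, 0.0, 0.0]
ft_force: [0.1, -0.2, 0.2]
width: 0.0436
grip_force: 0.0
1.35 [ 0.4074 -0.1728  0.2225] x [0.911 0.412 0.   ] y [ 0.412 -0.911  0.   ] z [ 0. -0. -1.] F [ 0.1 -0.2  0.2] w 0.04360951271192009 0.0 j [ 0.735 -0.054 -0.418  1.893 -0.023  1.297 -0.822]
```

```bash
python3 -m pendant '[{"dp":[1,-1,0],"rotation":[0,0,0.13],"jaw":0.5},{"dp":[1,-1,0],"rotation":[0,0,0.13],"jaw":0.5},{"dp":[1,-1,0],"rotation":[0,0,0.13],"jaw":0.5},{"dp":[1,-1,0],"rotation":[0,0,0.13],"jaw":0.5},{"dp":[1,-1,0],"rotation":[0,0,0.13],"jaw":0.5},{"dp":[1,-1,0],"rotation":[0,0,0.13],"jaw":0.5},{"dp":[1,-1,0],"rotation":[0,0,0.13],"jaw":0.5}]'
python3 - <<'E'
from h import *
st();c=snap('wrist','w1');print(c['T'].round(3).tolist())
for n,p in(('peg',(.489,.064,.078)),('cap',(.604,.0165,.14))):
    q=np.linalg.inv(c['T'])@np.r_[p,1];print(n,cv2.projectPoints(q[None,:3],np.zeros(3),np.zeros(3),c['mtx'],c['distortion'])[0].round(1).ravel())
E
```

```text
time: 2.22
ee_pos: [0.4822, 0.0229, 0.2223]
eef_rot: [0.981, -0.195, -0.0, 0.0]
ft_force: [0.1, -0.8, -0.8]
width: 0.0434
grip_force: 0.0
2.23 [0.4822 0.0229 0.2223] x [ 0.924 -0.383 -0.   ] y [-0.383 -0.924  0.   ] z [-0. -0. -1.] F [ 0.1 -0.8 -0.8] w 0.043432014459796636 0.0 j [ 0.506  0.06  -0.664  1.794  0.039  1.301 -2.131]
[[-0.382, -0.882, -0.278, 0.559], [-0.924, 0.364, 0.113, -0.008], [0.001, 0.3, -0.954, 0.385], [0.0, 0.0, 0.0, 1.0]]
peg [219.5 193.2]
cap [202.9  54.2]
```

View pics/w1.png

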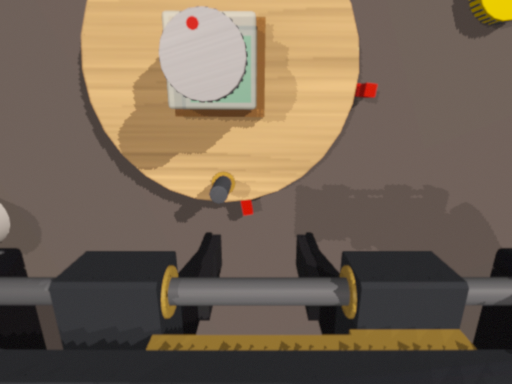

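The wrist picture puts the cap at (203,54) and the peg top at (219,193), matching the predicted positions. Next I lower the open jaws over the peg, with the closing line tangential.

```bash
python3 -m pendant '[{"dp":[-0.06,-0.27,0],"rotation":[0,0,0],"jaw":0.5},{"dp":[-0.06,-0.27,0.2],"rotation":[0,0,0],"jaw":0.5},{"dp":[-0.06,-0.27,0.5],"rotation":[0,0,0],"jaw":0.5},{"dp":[-0.06,-0.27,0.8],"rotation":[0,0,0],"jaw":0.5},{"dp":[-0.06,-0.27,1],"rotation":[0,0,0],"jaw":0.5},{"dp":[-0.06,-0.27,1],"rotation":[0,0,0],"jaw":0.5}]'
python3 -m pendant '[{"dp":[0,0,0.14],"rotation":[0,0,0],"jaw":0.5},{"dp":[0,0,0.14],"rotation":[0,0,0],"jaw":0.3},{"dp":[0,0,0.14],"rotation":[0,0,0],"jaw":0.3},{"dp":[0,0,0.14],"rotation":[0,0,0],"jaw":0.3}]'
python3 - <<'E'
from h import *
s=st();p=s['ee_pos'];a=np.array([.604,.0165]);M=R.from_quat(s['eef_rot']).as_matrix()
v=p[:2]-a;print(np.hypot(*v),np.degrees(np.arctan2(v[1],v[0])))
t0=np.arctan2(.0642-.0165,.4885-.604)
for k in range(0,80,10):
    t=t0+np.radians(k);q=a+.125*np.array([np.cos(t),np.sin(t)])-p[:2]
    print(k,(M.T@np.r_[q,0]/.15).round(3),-k/360)
E
```

```text
time: 3.02
ee_pos: [0.488, 0.0646, 0.0709]
eef_rot: [0.981, -0.195, -0.002, 0.001]
ft_force: [0.7, -0.5, -0.0]
width: 0.0438
grip_force: 0.0
time: 3.52
ee_pos: [0.4902, 0.0658, 0.0527]
eef_rot: [0.981, -0.196, 0.001, -0.0]
ft_force: [-0.6, 0.5, -0.5]
width: 0.0274
grip_force: 0.0
3.52 [0.4902 0.0658 0.0527] x [ 0.923 -0.384  0.002] y [-0.384 -0.923 -0.   ] z [ 0.002 -0.    -1.   ] F [-0.6  0.5 -0.5] w 0.02737868775542342 0.0 j [ 0.387  0.294 -0.681  1.956  0.225  0.964 -2.367]
0.12405040530267346 156.57835636058397
0 [-0.006  0.014 -0.   ] 0.0
10 [ 0.007  0.159 -0.   ] -0.027777777777777776
20 [ 0.045  0.299 -0.   ] -0.05555555555555555
30 [ 0.106  0.431 -0.   ] -0.08333333333333333
40 [0.19  0.549 0.   ] -0.1111111111111111
50 [0.293 0.652 0.   ] -0.1388888888888889
60 [0.412 0.735 0.   ] -0.16666666666666666
70 [0.544 0.796 0.001] -0.19444444444444445
```

Caging the peg, I drive it along the arc, turning the tool with it.

```bash
python3 -m pendant '[{"dp":[-0.003,0.08,0],"rotation":[0,0,-0.014],"jaw":0.3},{"dp":[0.007,0.159,0],"rotation":[0,0,-0.028],"jaw":0.3},{"dp":[0.023,0.23,0],"rotation":[0,0,-0.042],"jaw":0.3},{"dp":[0.045,0.3,0],"rotation":[0,0,-0.056],"jaw":0.3},{"dp":[0.073,0.367,0],"rotation":[0,0,-0.07],"jaw":0.3},{"dp":[0.106,0.431,0],"rotation":[0,0,-0.083],"jaw":0.3},{"dp":[0.146,0.492,0],"rotation":[0,0,-0.097],"jaw":0.3},{"dp":[0.19,0.549,0],"rotation":[0,0,-0.111],"jaw":0.3}]'
python3 - <<'E'
from h import *
s=st();p=s['ee_pos'];a=np.array([.604,.0165]);M=R.from_quat(s['eef_rot']).as_matrix()
v=p[:2]-a;print(np.hypot(*v),np.degrees(np.arctan2(v[1],v[0])))
t0=np.arctan2(.0642-.0165,.4885-.604)
for k in range(40,81,5):
    t=t0+np.radians(k);q=a+.125*np.array([np.cos(t),np.sin(t)])-p[:2]
    print(k,(M.T@np.r_[q,0]/.15).round(3),-(k-40)/360)
E
```

```text
time: 4.53
ee_pos: [0.4848, -0.021, 0.0524]
eef_rot: [0.988, 0.153, 0.001, 0.0]
ft_force: [1.0, 0.7, 0.3]
width: 0.0262
grip_force: 0.9
4.53 [ 0.4848 -0.021   0.0524] x [0.953 0.302 0.001] y [ 0.302 -0.953  0.   ] z [ 0.001  0.    -1.   ] F [1.  0.7 0.3] w 0.026157388320511954 0.8657201507594436 j [ 0.625  0.288 -0.746  1.977  0.237  0.963 -1.501]
0.12501226281224048 -162.52124368513324
40 [0.    0.001 0.   ] 0.0
45 [0.003 0.074 0.   ] -0.013888888888888888
50 [0.013 0.146 0.   ] -0.027777777777777776
55 [0.028 0.217 0.   ] -0.041666666666666664
60 [0.05  0.286 0.   ] -0.05555555555555555
65 [0.078 0.353 0.   ] -0.06944444444444445
70 [0.112 0.418 0.   ] -0.08333333333333333
75 [0.151 0.479 0.   ] -0.09722222222222222
80 [0.195 0.537 0.   ] -0.1111111111111111
```

```bash
python3 -m pendant '[{"dp":[0.003,0.074,0],"rotation":[0,0,-0.014],"jaw":0.3},{"dp":[0.013,0.146,0],"rotation":[0,0,-0.028],"jaw":0.3},{"dp":[0.028,0.217,0],"rotation":[0,0,-0.042],"jaw":0.3},{"dp":[0.05,0.286,0],"rotation":[0,0,-0.056],"jaw":0.3},{"dp":[0.078,0.353,0],"rotation":[0,0,-0.069],"jaw":0.3},{"dp":[0.095,0.385,0],"rotation":[0,0,-0.076],"jaw":0.3},{"dp":[0.112,0.418,0],"rotation":[0,0,-0.083],"jaw":0.3},{"dp":[0.112,0.418,0],"rotation":[0,0,-0.083],"jaw":0.3}]'
python3 - <<'E'
from h import *
s=st();p=s['ee_pos'];a=np.array([.604,.0165])
v=p[:2]-a;print(np.hypot(*v),np.degrees(np.arctan2(v[1],v[0]))+360-157.6)
E
```

```text
time: 5.52
ee_pos: [0.5186, -0.0753, 0.052]
eef_rot: [0.916, 0.401, -0.0, -0.001]
ft_force: [-3.4, 3.1, 2.4]
width: 0.0263
grip_force: 2.2
5.53 [ 0.5186 -0.0753  0.052 ] x [ 0.678  0.735 -0.   ] y [ 0.735 -0.678 -0.001] z [-0.001  0.001 -1.   ] F [-3.4  3.1  2.4] w 0.02633246282008874 2.1514264110010117 j [ 0.732  0.391 -0.782  1.877  0.323  1.005 -0.934]
0.1253164647434301 69.46819107453771
```

```bash
python3 -m pendant '[{"dp":[0,0.02,0],"rotation":[0,0,0],"jaw":0.3},{"dp":[0,0.03,0],"rotation":[0,0,0],"jaw":0.3},{"dp":[0,0.03,0],"rotation":[0,0,0],"jaw":0.3}]'
python3 -c "from h import *;st();snap('wrist','w2');snap('scene','sc2')"
```

```text
time: 5.9
ee_pos: [0.5189, -0.0755, 0.0517]
eef_rot: [0.916, 0.402, -0.003, -0.003]
ft_force: [-20.5, 11.1, 19.1]
width: 0.0266
grip_force: 11.3
5.9 [ 0.5189 -0.0755  0.0517] x [ 0.677  0.736 -0.003] y [ 0.736 -0.677 -0.007] z [-0.007  0.003 -1.   ] F [-20.5  11.1  19.1] w 0.02661660776219789 11.337441424839199 j [ 0.73   0.397 -0.781  1.871  0.323  1.013 -0.931]
```

Stop reached: a 4.5 mm command moved it only 0.3 mm, with 25 N of push. I back off, open and rise.

```bash
python3 -m pendant '[{"dp":[0,-0.03,0],"rotation":[0,0,0],"jaw":0.4},{"dp":[0,-0.045,0],"rotation":[0,0,0],"jaw":0.5},{"dp":[0,-0.045,0],"rotation":[0,0,0],"jaw":0.5},{"dp":[0,-0.045,-0.3],"rotation":[0,0,0],"jaw":0.6},{"dp":[0,-0.045,-0.7],"rotation":[0,0,0],"jaw":1},{"dp":[0,-0.045,-1],"rotation":[0,0,0],"jaw":1},{"dp":[0,-0.045,-1],"rotation":[0,0,0],"jaw":1},{"dp":[0,-0.045,-1],"rotation":[0,0,0],"jaw":1}]'
python3 - <<'E'
from h import *
st();a=snap('wrist','w3');b=snap('scene','sc3');e=snap('side','si3')
cv2.imwrite('pics/c3.png',np.hstack([cv2.resize(a['image'][:300,100:420],(400,375)),cv2.resize(b['image'][160:260,207:313],(400,375),interpolation=cv2.INTER_CUBIC)])[...,::-1])
for n,c in(('w',a),('sc',b),('si',e)):
    v,u=np.mgrid[0:384,0:512]; pts=cv2.undistortPoints(np.stack([u,v],-1).reshape(-1,1,2).astype(float),c['mtx'],c['distortion'])[:,0]
    z=c['z_map'].ravel();w=np.c_[pts*z[:,None],z]@c['T'][:3,:3].T+c['T'][:3,3]
    rgb=c['image'].reshape(-1,3).astype(int)
    for nm,m in (('cap',(z>0)&(abs(w[:,2]-.14)<.006)&(np.hypot(*(w[:,:2]-[.604,.0165]).T)<.045)),):
        if m.sum()>20:
            q=w[m][:,:2];print(n,nm,m.sum(),cv2.minEnclosingCircle(q.astype(np.float32)),(q.max(0)+q.min(0))/2,np.median(w[m][:,2]))
E
```

```text
time: 7.0
ee_pos: [0.5171, -0.0748, 0.2011]
eef_rot: [0.916, 0.401, -0.0, 0.0]
ft_force: [-0.6, -0.7, 0.2]
width: 0.0827
grip_force: 0.0
7.0 [ 0.5171 -0.0748  0.2011] x [ 0.679  0.734 -0.   ] y [ 0.734 -0.679  0.   ] z [-0. -0. -1.] F [-0.6 -0.7  0.2] w 0.08274859648752717 0.0 j [ 0.816  0.21  -0.848  1.725  0.164  1.281 -0.815]
w cap 6904 ((0.6037413477897644, 0.01747043989598751), 0.0329584926366806) [0.60313288 0.01680726] 0.1406224047633303
sc cap 287 ((0.6041567325592041, 0.01710510067641735), 0.033442988991737366) [0.60456799 0.01679286] 0.13980941297054827
si cap 323 ((0.6030422449111938, 0.0147279417142272), 0.03344407305121422) [0.60253859 0.01482549] 0.14229519301605065
```

View pics/c3.png

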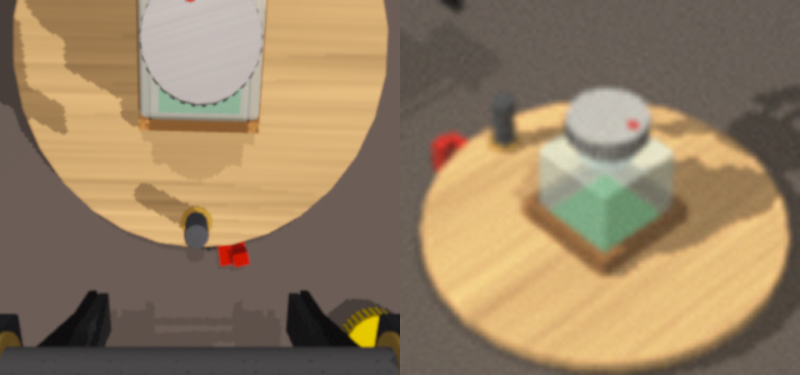

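The red lug is against the red post in both crops: (233,255) in the wrist crop and (445,150) in the scene crop. The jar sits square in its well, and the cap centre is at (0.6037, 0.0168). I move over the cap and lower onto it.

```bash
python3 -m pendant '[{"dp":[0.4,0.009,0],"rotation":[0,0,0],"jaw":1},{"dp":[0.84,0.009,0],"rotation":[0,0,0],"jaw":1},{"dp":[0.84,0.009,0],"rotation":[0,0,0],"jaw":1},{"dp":[0.84,0.009,0.15],"rotation":[0,0,0],"jaw":1},{"dp":[0.84,0.009,0.15],"rotation":[0,0,0],"jaw":1},{"dp":[0.84,0.009,0.15],"rotation":[0,0,0],"jaw":1}]'
python3 - <<'E'
from h import *
s=st();p=s['ee_pos'];M=R.from_quat(s['eef_rot']).as_matrix();print((M.T@(np.array([.6037,.0168,.111])-p)/.15).round(3))
E
```

```text
time: 7.9
ee_pos: [0.6036, 0.0167, 0.1794]
eef_rot: [0.916, 0.401, -0.0, 0.0]
ft_force: [0.7, 0.1, 0.9]
width: 0.0871
grip_force: 0.0
7.9 [0.6036 0.0167 0.1794] x [ 0.679  0.734 -0.   ] y [ 0.734 -0.679  0.   ] z [-0. -0. -1.] F [0.7 0.1 0.9] w 0.08712476008210769 0.0 j [ 0.552  0.44  -0.852  1.543  0.338  1.313 -1.086]
[ 0.001 -0.     0.456]
```

```bash
python3 -m pendant '[{"dp":[0,0,0.15],"rotation":[0,0,0],"jaw":1},{"dp":[0,0,0.3],"rotation":[0,0,0],"jaw":1},{"dp":[0,0,0.4],"rotation":[0,0,0],"jaw":1},{"dp":[0,0,0.45],"rotation":[0,0,0],"jaw":1},{"dp":[0,0,0.45],"rotation":[0,0,0],"jaw":1}]'
python3 -m pendant '[{"dp":[0,0,0],"rotation":[0,0,0],"jaw":0.7},{"dp":[0,0,0],"rotation":[0,0,0],"jaw":0.65},{"dp":[0,0,0],"rotation":[0,0,0],"jaw":0.5},{"dp":[0,0,0],"rotation":[0,0,0],"jaw":0},{"dp":[0,0,0],"rotation":[0,0,0],"jaw":0},{"dp":[0,0,0],"rotation":[0,0,0],"jaw":0}]' 60
python3 -c "from h import *;st()"
```

```text
time: 8.52
ee_pos: [0.6038, 0.0172, 0.1117]
eef_rot: [0.916, 0.401, -0.0, 0.0]
ft_force: [0.4, -0.4, 0.3]
width: 0.0867
grip_force: 0.0
time: 9.28
ee_pos: [0.604, 0.0172, 0.1118]
eef_rot: [0.916, 0.401, 0.0, 0.0]
ft_force: [0.3, -1.2, 3.6]
width: 0.0635
grip_force: 60.0
9.28 [0.604  0.0172 0.1118] x [0.679 0.734 0.   ] y [ 0.734 -0.679  0.001] z [ 0.001 -0.    -1.   ] F [ 0.3 -1.2  3.6] w 0.0635033563174383 59.99990254858858 j [ 0.533  0.501 -0.824  1.617  0.389  1.195 -1.122]
```

Gripped at 63.5 mm with 60 N. I unscrew anticlockwise slowly, about 29° first.

```bash
python3 -m pendant '[{"dp":[0,0,0],"rotation":[0,0,-0.01],"jaw":0},{"dp":[0,0,0],"rotation":[0,0,-0.02],"jaw":0},{"dp":[0,0,0],"rotation":[0,0,-0.03],"jaw":0},{"dp":[0,0,0],"rotation":[0,0,-0.04],"jaw":0},{"dp":[0,0,0],"rotation":[0,0,-0.05],"jaw":0},{"dp":[0,0,0],"rotation":[0,0,-0.06],"jaw":0},{"dp":[0,0,0],"rotation":[0,0,-0.07],"jaw":0},{"dp":[0,0,0],"rotation":[0,0,-0.08],"jaw":0}]'
python3 - <<'E'
from h import *
s=st();print(s['torque'],np.degrees(np.arctan2(*R.from_quat(s['eef_rot']).as_matrix()[[1,0],1])))
c=snap('scene','sc4')
cv2.imwrite('pics/c4.png',cv2.resize(c['image'][160:260,207:313],(640,600),interpolation=cv2.INTER_CUBIC)[...,::-1])
E
```

```text
time: 10.28
ee_pos: [0.604, 0.0173, 0.1118]
eef_rot: [0.787, 0.617, 0.0, 0.0]
ft_force: [-0.1, -1.3, 2.6]
width: 0.063
grip_force: 60.0
10.28 [0.604  0.0173 0.1118] x [0.239 0.971 0.   ] y [ 0.971 -0.239  0.   ] z [ 0.  0. -1.] F [-0.1 -1.3  2.6] w 0.06298137561004477 59.99979503976647 j [ 0.596  0.537 -0.919  1.614  0.449  1.215 -0.657]
[-0.00841462 -0.05673913 -0.47642611] -13.856870565258033
```

View pics/c4.png

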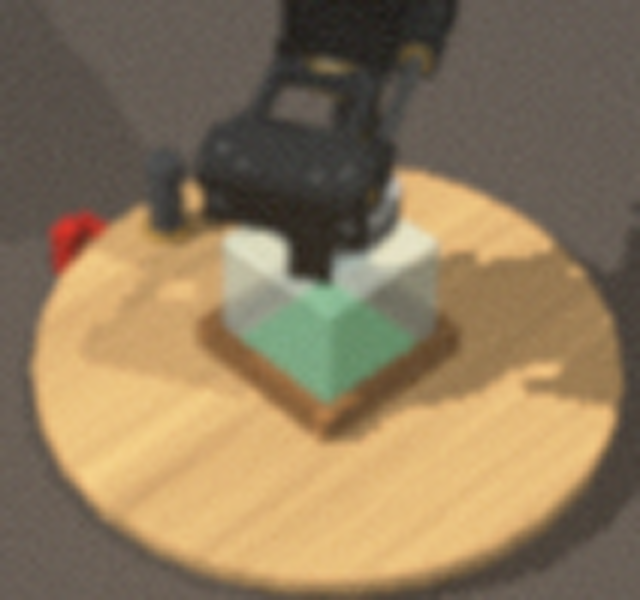

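Turned 29° against 0.48 N m; the jar stays square and the lug at (75,240) stays on its post. I continue.

```bash
python3 -m pendant '[{"dp":[0,0,0],"rotation":[0,0,-0.01],"jaw":0},{"dp":[0,0,0],"rotation":[0,0,-0.02],"jaw":0},{"dp":[0,0,0],"rotation":[0,0,-0.03],"jaw":0},{"dp":[0,0,0],"rotation":[0,0,-0.04],"jaw":0},{"dp":[0,0,0],"rotation":[0,0,-0.05],"jaw":0},{"dp":[0,0,0],"rotation":[0,0,-0.06],"jaw":0},{"dp":[0,0,0],"rotation":[0,0,-0.07],"jaw":0},{"dp":[0,0,0],"rotation":[0,0,-0.08],"jaw":0}]'
python3 - <<'E'
from h import *
s=st();print(s['torque'],np.degrees(np.arctan2(*R.from_quat(s['eef_rot']).as_matrix()[[1,0],1]))+42.8)
E
python3 -m pendant '[{"dp":[0,0,0],"rotation":[0,0,-0.01],"jaw":0},{"dp":[0,0,0],"rotation":[0,0,-0.02],"jaw":0},{"dp":[0,0,0],"rotation":[0,0,-0.03],"jaw":0},{"dp":[0,0,0],"rotation":[0,0,-0.04],"jaw":0},{"dp":[0,0,0],"rotation":[0,0,-0.048],"jaw":0},{"dp":[0,0,0],"rotation":[0,0,-0.048],"jaw":0},{"dp":[0,0,0],"rotation":[0,0,-0.048],"jaw":0}]'
python3 - <<'E'
from h import *
s=st();print(s['torque'],np.degrees(np.arctan2(*R.from_quat(s['eef_rot']).as_matrix()[[1,0],1]))+42.8)
E
```

```text
time: 11.32
ee_pos: [0.6045, 0.0175, 0.1132]
eef_rot: [0.609, 0.793, 0.0, 0.001]
ft_force: [-3.7, -1.0, 18.9]
width: 0.0632
grip_force: 60.0
11.32 [0.6045 0.0175 0.1132] x [-0.257  0.966 -0.001] y [0.966 0.257 0.002] z [ 0.002 -0.    -1.   ] F [-3.7 -1.  18.9] w 0.06321515365130512 59.99998359809979 j [ 0.655  0.58  -1.015  1.61   0.515  1.242 -0.197]
[-0.23119399  0.73861024 -0.2080599 ] 57.706982415283505
time: 12.2
ee_pos: [0.605, 0.0179, 0.1136]
eef_rot: [0.484, 0.875, 0.001, 0.001]
ft_force: [-1.8, 0.1, 15.7]
width: 0.0634
grip_force: 60.0
12.2 [0.605  0.0179 0.1136] x [-0.531  0.847 -0.001] y [0.847 0.531 0.003] z [ 0.003  0.    -1.   ] F [-1.8  0.1 15.7] w 0.06335823022364986 60.00070611597039 j [ 0.688  0.609 -1.073  1.608  0.557  1.259  0.076]
[-0.06621947  0.31969396  0.06183594] 74.90268531596513
```

The cap came free: 75° turned, and the seal pushes up with 16 N. I lift straight up 33 mm, to bring the rim 20 mm over the mouth.

```bash
python3 -m pendant '[{"dp":[0,0,-0.02],"rotation":[0,0,0],"jaw":0},{"dp":[0,0,-0.05],"rotation":[0,0,0],"jaw":0},{"dp":[0,0,-0.08],"rotation":[0,0,0],"jaw":0},{"dp":[0,0,-0.12],"rotation":[0,0,0],"jaw":0},{"dp":[0,0,-0.16],"rotation":[0,0,0],"jaw":0},{"dp":[0,0,-0.2],"rotation":[0,0,0],"jaw":0},{"dp":[0,0,-0.22],"rotation":[0,0,0],"jaw":0},{"dp":[0,0,-0.22],"rotation":[0,0,0],"jaw":0}]'
python3 - <<'E'
from h import *
s=st();print(s['torque'])
c=snap('scene','sc5');d=snap('side','si5');w=snap('wrist','w5')
f=lambda i,x,y:cv2.resize(i[y:y+110,x:x+110],(400,400),interpolation=cv2.INTER_CUBIC)
cv2.imwrite('pics/c5.png',np.hstack([f(c['image'],207,150),f(d['image'],185,140)])[...,::-1])
E
```

```text
time: 13.2
ee_pos: [0.6039, 0.0172, 0.1448]
eef_rot: [0.484, 0.875, 0.0, 0.0]
ft_force: [-0.6, 0.8, 0.2]
width: 0.0635
grip_force: 60.0
13.2 [0.6039 0.0172 0.1448] x [-0.532  0.847 -0.   ] y [0.847 0.532 0.   ] z [ 0. -0. -1.] F [-0.6  0.8  0.2] w 0.06346176912483083 59.99994395344402 j [ 0.701  0.58  -1.094  1.576  0.528  1.312  0.096]
[-0.05351103 -0.13802491 -0.03912085]
```

View pics/c5.png

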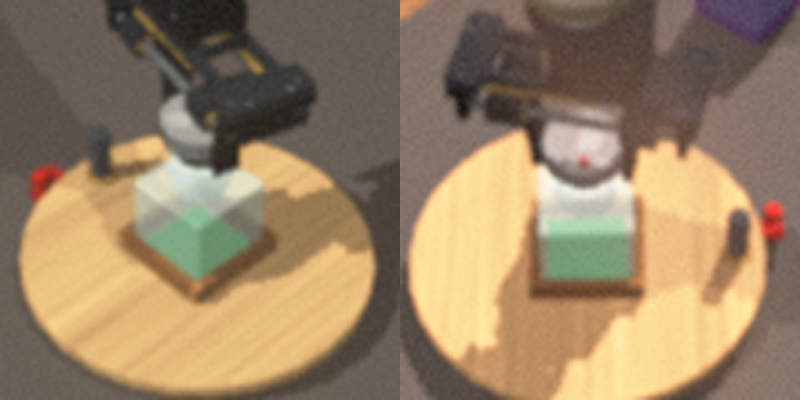

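View pics/w5.png

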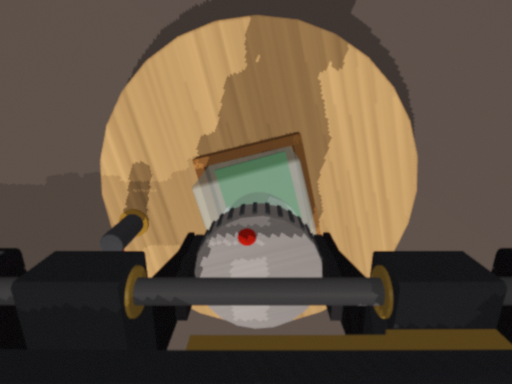

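The cap is held level between the pads (wrist (260,265)), the jar is down in its well, and the lug is on its post (scene crop (45,183), side crop (772,220)). One check of the cap and stand heights, then I hand in.

Run:
```python
from h import *
w=load('w5')
P=[depth(w,p) for p in((225,250),(295,250),(260,250),(260,310),(225,265),(295,310))]
print(np.array(P).round(4))
c=load('sc5');print('shoulder?',depth(c,(258,212)).round(3))
```

```text
[[0.5826 0.0204 0.1723]
 [0.6109 0.0389 0.1735]
 [0.5968 0.0298 0.173 ]
 [0.6151 0.0008 0.1732]
 [0.5866 0.0136 0.173 ]
 [0.6306 0.0102 0.1727]]
shoulder? [0.649 0.009 0.097]
```

Cap top is level at 0.173, so the rim is at 0.153, which is 20 mm over the mouth.

```bash
python3 -c "from bench import r;print(r.close_job())"
```

```text
the job is handed in; nothing more can be done
None
```

I handed in the job at about 13 s: the stand is against its stop, the steel cap came free at about 75°, and the arm is still holding it level about 20 mm above the jar's mouth, with the jar down in its well.

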